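# Set up the bag sealer for thick gift bags

## Robot

A 6-joint arm with a two-finger parallel gripper is mounted at the origin on a cart in front of the work surface, level with it; the furniture and walls round the work are solid. World frame = base frame: x ahead of the robot, y to its left, z up, the work surface at z = 0. Lengths are in m, angles in rad, forces in N, time in s.
With the tool pointing down it reaches from about 0.3 to 0.875 m from the base axis. Payload 6.4 kg.
Tool frame: the origin (TCP) lies midway between the tips of the shut fingers; the grasp point (between the pads) lies 19 mm behind it; x points along the fingers, y is the direction in which the jaws open and shut, and the axes are right-handed (so a half turn about x gives the same grasp; the last joint's range is limited). The gripper opens to 85 mm and grips with 20 to 120 N. Pads are 22 mm wide; open, the fingers measure 114 mm over their backs; the gripper's body (76 mm by 85 mm) begins 54 mm behind the grasp point. The pads swing forward as they close: fully open they stand 13 mm farther back than shut.
Start: joints at [-1.399, 0.181, 1.607, -0, 1.354, -0.206], TCP at [0.212, -0.534, 0.231] pointing down, gripper open.
Joint ranges: [-2.99, 2.99], [-0.89, 2.07], [0.3, 2.58], [-1.14, 4.28], [0, 2.63], [-3.12, 3.12]. Speed limits (rad/s): [2.57, 2.57, 3.01, 3.14, 3.14, 3.14].

## Interface

Orientations are given as [roll, pitch, yaw] about the fixed x, y, z axes, in that order (R = Rz(yaw) Ry(pitch) Rx(roll)).
In Python, from cell import manip, vision, ticket gives the robot as it stands. The module is installed in compiled form; this text tells all that it offers.
- The arm moves only by the shell command python3 -m handwheel 'ROWS'. ROWS is JSON, a list of rows, each a list of 3 entries, a list of its own where there are three numbers: the shift along the world's x, y, z in m, then the turn, a rotation vector about the world's x, y, z in degrees, then the closure, from -1 (fully open) to 1 (shut), so that 0 is half open. In form: [[[dx, dy, dz], [rx, ry, rz], fingers], ...]. A call has exactly 5 rows; each row shifts and turns the commanded pose from where the row before left it; what a row does not reach is not made up. A row lasts 1/10 s, in which the tool goes at most 50 mm and 8.59 degrees, less where a joint would pass 70% of its speed; a pose out of reach is approached as far as the arm can. A call with a gripper value outside its range is refused whole. The fingers move at their own pace and stop on an object; the grip force is fixed at half the most. Time passes only in rows, so rows that do not move let the fingers close, or fill a call up. It gives the time, the measured TCP pose, the force and the opening at its end, in the units of the state.
- manip.get_obs(): the state, without advancing time (a new reading comes with each control period).
- vision.camera(name): name is "side" or "top" or "wrist"; returns a dict with "frame" (420x560x3 uint8, red, green, blue), "depth" (420x560 float32, m along the optical axis (not along the pixel's ray), 0 where there is no reading), "K" (3x3 intrinsics, pixels), "dist_coeffs" ([k1, k2, p1, p2, k3] as OpenCV has them; the pictures are not rectified), "pose" (4x4, takes a point from camera to world coordinates); the wrist camera has in their place "tool_from_camera" (4x4, takes a point from camera to tool coordinates, whose origin is the TCP and whose axes are the tool frame's). Camera axes: x right, y down, z forward; pixel columns grow to the right and rows downward; lengths in m; the calibration is good to about 2 mm. A picture is of the moment at which its call begins: read the wrist's pose just before it.
- ticket.close_job(): hands the job in, once; it reports no verdict.
Trained networks look in the newest picture that a camera, given by its name, has taken for a name from the list of things; names that differ only in an ending like _2 or _b are one class to them, and where a whole thing is asked for, a point or a joint stands for the part that bears it (a point fixed in the world has none). Each returns a list of dicts, best first, with "confidence" (0 to 1); they miss things now and then, are a little off and sometimes report something else, mostly with a low value. They report only what shows in the picture. A call takes as long as a camera call.
- vision.silhouettes(target, camera): "pixels" (420x560 bool, what is visible of it) and "xy" ([column, row] in pixels, amid what is visible of it).
The state is a dict: "clock": time; "joint_pos": joint angles; "qvel": joint speeds; "joint_torque": joint torques, N m; "eef_pos": TCP position; "tcp_rot": TCP orientation; "contact_force": force on the tool from outside, world axes, zero at the start; "wrist_torque": the same for the moment, N m; "opening": opening from 0.0 (shut) to 1.0 (fully open).
Only numpy, scipy, OpenCV 4.12 (cv2) and the standard library are available. Lean on these libraries where they do the work, as an engineer would, in place of code of your own. Each camera call takes 0.05 s, during which the arm holds its last target.

## Task

The next gift bags are of thicker film, so get the table-top bag sealer ready: with a fingertip, roll its knurled seal-time wheel until it clicks in with its index line at the third mark from you (the second longest), and switch the sealer on by pressing down the far end of the power rocker beside the wheel. Only touch and push: leave the sealing arm up, and leave the sealer and the things round it standing where they are.

Things in the scene. Friction and masses are not known exactly. Their poses are not given: they have to be found in the camera images.
- sealer: Cream table-top bag sealer, loose on rubber feet, about 3 kg. Origin on the counter under the middle of its control deck; x axis points away from the robot (turned at most 0.4 rad), y to the left along the machine, z up. Deck 96 (x) by 125 mm (y), top 64 mm above the counter, with the wheel at y -30 mm and the rocker at y +29 mm. The 80 mm wide bed with the sealing arm runs on to y +287 mm.
- wheel_top (a point): Highest point of the knurled grey seal-time wheel while it is not pressed: 75 mm above the counter, mid-width. The wheel stands upright in a slot like a thermostat wheel: radius 36 mm, width 20 mm, axle along the sealer's y, so the top of its rim moves along the sealer's x. It stands 11 mm out of the deck, 7 mm out of the cheeks beside it. A white index line crosses the rim.
- wheel_axle (a point): Middle of the wheel's axle, 39 mm above the counter. The axle is sprung: it starts to give at about 4 N of downward push and stops 4 mm lower at about 10 N, so that a fingertip can bear on the rim. About 2 N along the rim takes the wheel over a click.
- third_mark (a point): Middle of the third of the four white marks on the cheek to the right (-y) of the wheel. The marks lie at -21, -7.5, +7.5 (this one) and +21 mm along the sealer's x from the wheel's middle and grow longer from near to far. The index line of a wheel at rest stands level with one of them.
- seal_wheel (a joint): Turn of the wheel in rad; grows as the top of the rim moves away from the robot (the sealer's +x). It clicks into detents at 0 (first, nearest mark), 0.419 (second), 0.838 (third, the one wanted) and 1.257 (fourth): 15 mm of rim travel per click. Let go between two, it springs to the nearer one. It starts at the first or second mark.
- rocker_on_end (a point): On top of the far half of the black power rocker (a white bar is moulded in this half, a ring in the near half), 16 mm from its pivot, about 75 mm above the counter while off; moves with the rocker. The cap is 46 mm (x) by 27 mm (y).
- power_rocker (a joint): Tilt of the rocker in rad: 0 is off (far end up), 0.26 is on (far end down, about 4 mm lower at the point above). It snaps over past 0.13 and stays; it takes about 3 N at that point.
- sealing_arm (a joint): The cream arm with a black grip above the bed, held up by a spring: 0 is up, 0.22 pressed down on the bed. It is to stay up. Its tip is about 145 mm above the counter, 300 mm to the left of the deck's middle.
- sweet_tin: Round blue sweet tin, 67 mm wide, 45 mm high, loose behind the deck. Origin under its middle.
- nougat_bar: Wrapped nougat bar 28x100x20 mm, loose behind the bed. Origin under its middle.
- gift_carton: Gift carton with a bow, 61x81x70 mm, loose behind the far end of the bed. Origin under its middle.
- ribbon_spool: Ribbon spool 63x71x22 mm, loose to the right of the deck. Origin under its middle.
- pen: Pen 11x145x9 mm, loose to the right of the spool. Origin under its middle.

How it is judged:
At the end, for the whole second after the job is handed in: The wheel rests in its third detent (0.838 rad, within 0.1), the rocker is on (above 0.2 rad), the sealing arm is up (below 0.06 rad) and the sealer is within 20 mm of where it stood (value of joint seal_wheel between 0.74 and 0.94 rad and value of joint power_rocker above 0.2 rad and value of joint sealing_arm below 0.06 rad and distance of sealer from where it was at the start of the episode below 0.02 m); the robot touches nothing.
It fails at once if the sealing arm is pressed down (value of joint sealing_arm above 0.12 rad).
It fails at once if the sealer is lifted, tipped or shoved by more than 25 mm (distance of sealer from where it was at the start of the episode above 0.025 m or angle between sealer's own z axis and vertical above 0.12 rad).
It fails at once if a thing standing round the sealer is lifted or moved by more than 25 mm (distance of any of sweet_tin, nougat_bar, gift_carton, ribbon_spool, pen from where it was at the start of the episode above 0.025 m).
It also fails if it takes over 48 s, if anything falls off the work surface, if the arm or the gripper's body presses on something with over 40 N, if the wrist force passes 120 N, or if a joint passes its speed limit or range.

## Working session

There is one attempt and no reset: what is moved stays moved. The work goes in short steps, Python scripts to look and compute and a shell command to move; the robot and the scene stay as the last step left them, time stands still between calls to the robot, and variables do not carry over. Pictures are saved under pics/ and viewed, and the job is handed in when it is done.

```bash
mkdir -p pics
cat > h.py <<'E'
import numpy as np, cv2
from cell import manip, vision, ticket
from scipy.spatial.transform import Rotation as R
def pose(c,o):
    if 'pose' in c: return np.array(c['pose'])
    T=np.eye(4); T[:3,:3]=R.from_euler('xyz',o['tcp_rot']).as_matrix() if np.size(o['tcp_rot'])==3 else np.array(o['tcp_rot']); T[:3,3]=o['eef_pos']
    return T@np.array(c['tool_from_camera'])
def cloud(c,T,mask):
    v,u=np.nonzero(mask&(c['depth']>0)); z=c['depth'][v,u].astype(float)
    p=cv2.undistortPoints(np.stack([u,v],1).astype(np.float64)[:,None],np.array(c['K']),np.array(c['dist_coeffs']))[:,0]
    P=np.c_[p*z[:,None],z]
    return P@T[:3,:3].T+T[:3,3]
def proj(c,T,X):
    Ti=np.linalg.inv(T); rv=cv2.Rodrigues(Ti[:3,:3])[0]
    return cv2.projectPoints(np.array(X,float).reshape(-1,1,3),rv,Ti[:3,3],np.array(c['K']),np.array(c['dist_coeffs']))[0][:,0]
def save(n,f): cv2.imwrite('pics/'+n+'.png',cv2.cvtColor(f,cv2.COLOR_RGB2BGR))
E
python3 - <<'E'
from h import *
np.set_printoptions(precision=4,suppress=True)
o=manip.get_obs(); print(o)
for n in ['top','side','wrist']:
    c=vision.camera(n); save(n+'0',c['frame']); T=pose(c,o); print(n,T[:3,3],c['K'][0][0])
    for t in ['sealer','wheel_top','wheel_axle','third_mark','rocker_on_end','power_rocker','sweet_tin','ribbon_spool','pen']:
        s=vision.silhouettes(t,n)
        for d in s[:2]:
            P=cloud(c,T,d['pixels'])
            print(t,round(d['confidence'],2),d['xy'],d['pixels'].sum(), np.median(P,0) if len(P) else None, P.min(0) if len(P) else '',P.max(0) if len(P) else '')
E
```

```text
{'clock': 0.0, 'joint_pos': array([-1.3993,  0.1815,  1.608 ,  0.    ,  1.3538, -0.2063]), 'qvel': array([-0.0014, -0.0012,  0.001 ,  0.0013, -0.0007,  0.0011]), 'joint_torque': array([ -0.0004, -44.4886, -35.1328,  -0.0003,   0.009 ,   0.    ]), 'eef_pos': array([ 0.212 , -0.5339,  0.2304]), 'tcp_rot': array([-1.7787,  1.569 ,  1.7407]), 'contact_force': array([-0.198 , -0.5416,  1.0333]), 'wrist_torque': array([-0.0439,  0.0325, -0.0046]), 'opening': 1.003078813069707}
top [0.4535 0.0075 1.0417] 473.091253402246
sealer 0.78 [292.9, 229.2] 7283 [ 0.5451 -0.0247  0.0624] [ 0.4701 -0.2108 -0.0078] [0.6148 0.2081 0.1462]
sealer 0.51 [359.0, 238.0] 203 [ 0.521  -0.1595  0.0709] [ 0.4985 -0.1712  0.0627] [ 0.5445 -0.1473  0.0766]
wheel_top 0.48 [355.4, 237.7] 222 [ 0.521  -0.1593  0.0704] [ 0.4985 -0.1716  0.0627] [ 0.5445 -0.1473  0.0766]
wheel_axle 0.72 [327.2, 235.2] 283 [ 0.5293 -0.0998  0.0702] [ 0.5064 -0.1157  0.0645] [ 0.5536 -0.0851  0.0761]
wheel_axle 0.55 [358.2, 240.5] 236 [ 0.521  -0.1593  0.0701] [ 0.4985 -0.1718  0.0613] [ 0.5465 -0.1473  0.0766]
third_mark 0.74 [292.9, 22
[... 1144 characters left out ...]
[304.7, 232.6] 5943 [0.5449 0.0461 0.0518] [ 0.4696 -0.3342 -0.0049] [0.6695 0.1829 0.1457]
rocker_on_end 0.69 [329.5, 198.3] 139 [ 0.5321 -0.0963  0.0696] [ 0.5088 -0.1152  0.0643] [ 0.553  -0.0824  0.076 ]
power_rocker 0.57 [327.1, 198.1] 168 [ 0.5343 -0.0976  0.0696] [ 0.5088 -0.141   0.0612] [ 0.5592 -0.0824  0.076 ]
sweet_tin 0.97 [286.5, 208.3] 561 [ 0.6286 -0.0927  0.0412] [ 0.5631 -0.2206 -0.0044] [0.6607 0.0649 0.1108]
ribbon_spool 0.5 [343.0, 190.1] 111 [ 0.5192 -0.1544  0.0701] [ 0.4983 -0.1836  0.0644] [ 0.5429 -0.1456  0.0752]
pen 0.39 [352.3, 180.9] 47 [ 0.5265 -0.3508  0.0052] [ 0.5111 -0.3923 -0.0039] [ 0.5421 -0.3139  0.0095]
wrist [ 0.2848 -0.5053  0.3733] 367.8278055736188
```

Run:
```python
import cv2
a=cv2.imread('pics/top0.png')[170:290,260:440]; b=cv2.imread('pics/side0.png')[150:290,220:400]
cv2.imwrite('pics/topc.png',cv2.resize(a,None,fx=4,fy=4,interpolation=cv2.INTER_CUBIC)); cv2.imwrite('pics/sidec.png',cv2.resize(b,None,fx=4,fy=4,interpolation=cv2.INTER_CUBIC))
```

```text
(no output)
```

View pics/topc.png

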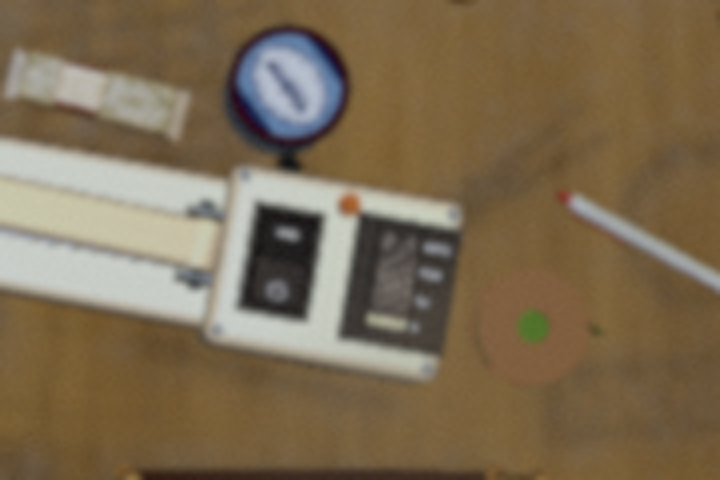

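View pics/sidec.png

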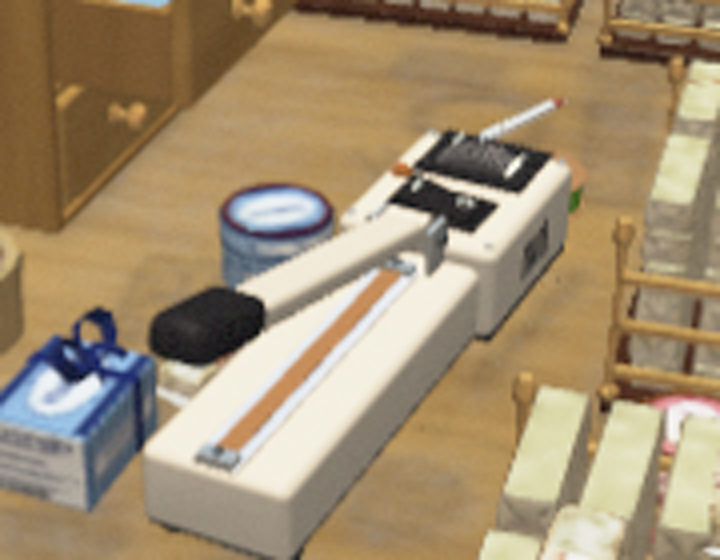

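View pics/wrist0.png

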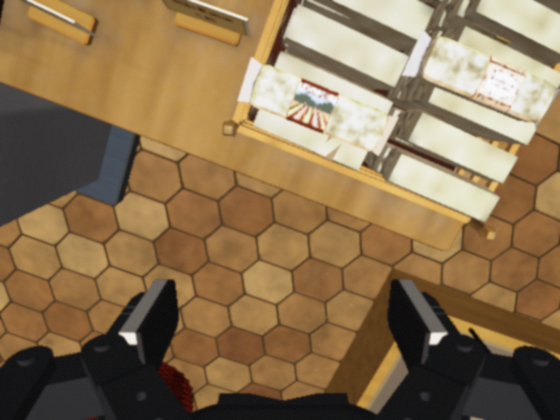

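View pics/top0.png

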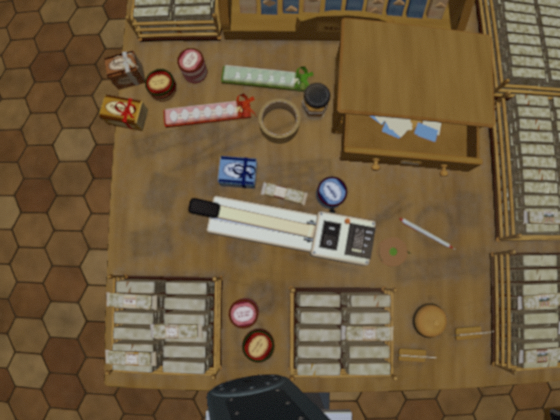

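Run:
```python
from h import *
np.set_printoptions(precision=3,suppress=True)
o=manip.get_obs(); M=R.from_euler('xyz',o['tcp_rot']).as_matrix(); print(M)
c=vision.camera('top');T=pose(c,o)
P=cloud(c,T,np.ones((420,560),bool))
for y in np.arange(-.7,.15,.1):
    print(round(y,2),[ (lambda q: round(float(q.max()),2) if len(q) else None)(P[(abs(P[:,0]-x)<.05)&(abs(P[:,1]-y)<.05),2]) for x in np.arange(.15,.8,.1)])
# yaw from sealer
s=vision.silhouettes('sealer','top')[0]; Q=cloud(c,T,s['pixels']); Q=Q[(Q[:,2]>.057)&(Q[:,2]<.08)&(Q[:,1]<-.06)]
r=cv2.minAreaRect(Q[:,:2].astype(np.float32)*1000); print(r, len(Q))
w=np.array([.521,-.1595]);k=np.array([.5305,-.1005]); d=k-w; print(np.arctan2(-d[0],d[1]),np.linalg.norm(d))
```

```text
[[-0.     0.369 -0.929]
 [ 0.    -0.929 -0.369]
 [-1.    -0.     0.   ]]
-0.7 [-0.0, 0.0, None, 0.01, 0.0, None, None]
-0.6 [-0.0, 0.15, 0.14, 0.14, 0.15, 0.13, 0.13]
-0.5 [0.29, 0.3, 0.15, 0.15, 0.15, 0.13, 0.13]
-0.4 [0.0, 0.0, 0.06, 0.0, 0.01, 0.17, 0.19]
-0.3 [0.0, 0.06, 0.06, 0.02, 0.03, 0.17, 0.19]
-0.2 [0.0, 0.13, 0.15, 0.13, 0.08, 0.17, 0.19]
-0.1 [0.0, 0.53, 0.15, 0.13, 0.09, 0.17, 0.19]
-0.0 [-0.0, 0.54, 0.13, 0.13, 0.11, 0.02, 0.05]
0.1 [None, 0.49, 0.13, 0.12, 0.14, 0.07, 0.05]
((527.177978515625, -124.91064453125), (136.99087524414062, 94.80744171142578), 80.87531280517578) 2667
-0.15964666966066077 0.05975993641228209
```

```bash
python3 -m handwheel '[[[0.024,0.04,0],[0,0,-3.1],1],[[0.024,0.04,0],[0,0,-3.1],1],[[0.024,0.04,0],[0,0,-3.1],1],[[0.024,0.04,0],[0,0,-3.1],1],[[0.024,0.04,0],[0,0,-3.1],1]]'; python3 -m handwheel '[[[0.024,0.04,0],[0,0,-3.1],1],[[0.024,0.04,0],[0,0,-3.1],1],[[0.024,0.04,0],[0,0,-3.1],1],[[0.024,0.04,0],[0,0,-3.1],1],[[0.024,0.04,0],[0,0,-3.1],1]]'; python3 -m handwheel '[[[0,0,0],[0,0,0],1],[[0,0,0],[0,0,0],1],[[0,0,0],[0,0,0],1],[[0,0,0],[0,0,0],1],[[0,0,0],[0,0,0],1]]'
```

```text
clock: 2.1
eef_pos: [0.3328, -0.3329, 0.2315]
tcp_rot: [2.26, 1.57, -0.777]
contact_force: [1.0, -0.2, 0.4]
opening: 0.144
clock: 2.6
eef_pos: [0.4529, -0.1327, 0.2317]
tcp_rot: [2.768, 1.57, -0.539]
contact_force: [1.5, -1.0, 0.3]
opening: -0.004
clock: 3.1
eef_pos: [0.4517, -0.1356, 0.2313]
tcp_rot: [1.463, 1.571, -1.844]
contact_force: [-0.1, -0.5, -0.2]
opening: -0.0
```

```bash
cat > look.py <<'E'
import sys
from h import *
np.set_printoptions(precision=4,suppress=True)
o=manip.get_obs(); c=vision.camera('wrist'); T=pose(c,o); save(sys.argv[1],c['frame'])
M=R.from_euler('xyz',o['tcp_rot']).as_matrix(); print(o['clock'],o['eef_pos'],'tooly',M[:,1],'F',o['contact_force'],o['opening'])
for t in ['wheel_top','rocker_on_end','third_mark','sealer','sweet_tin','ribbon_spool']:
    for d in vision.silhouettes(t,'wrist')[:2]:
        P=cloud(c,T,d['pixels'])
        if len(P): print(t,round(d['confidence'],2),np.round(d['xy']),d['pixels'].sum(), np.median(P,0), P.min(0), P.max(0))
        if t in('wheel_top','rocker_on_end') and len(P)>20:
            q=P[P[:,2]>.064]; r=cv2.minAreaRect(q[:,:2].astype(np.float32)*1000); print('  rect',r)
E
python3 look.py w1
```

```text
3.1 [ 0.4517 -0.1356  0.2313] tooly [-0.1647 -0.9863  0.0001] F [-0.0747 -0.5475 -0.2284] -0.0003429721332827409
wheel_top 0.76 [304.  94.] 1550 [ 0.5227 -0.1608  0.0726] [ 0.4969 -0.1741  0.0647] [ 0.5464 -0.1471  0.0773]
  rect ((521.2872314453125, -161.36959838867188), (21.126033782958984, 48.39726638793945), 79.47212982177734)
wheel_top 0.29 [223.  10.] 1399 [ 0.6024 -0.1094  0.0437] [ 0.5941 -0.1386 -0.0023] [ 0.6144 -0.0809  0.0475]
  rect ((0.0, 0.0), (0.0, 0.0), 0.0)
rocker_on_end 0.56 [224.  96.] 2072 [ 0.5329 -0.1034  0.0721] [ 0.5074 -0.1203  0.0636] [ 0.5568 -0.0849  0.0784]
  rect ((531.550048828125, -102.41472625732422), (27.979143142700195, 48.07671356201172), 78.35215759277344)
third_mark 0.58 [188. 100.] 35958 [ 0.5418 -0.0724  0.0649] [ 0.4715 -0.2044 -0.002 ] [0.6062 0.1127 0.1114]
sealer 0.8 [187.  97.] 35910 [ 0.5417 -0.0724  0.0649] [ 0.4703 -0.1989 -0.0024] [0.6048 0.1127 0.1114]
sweet_tin 0.81 [224.   8.] 1376 [ 0.6024 -0.1093  0.0437] [ 0.5947 -0.1386  0.0038] [ 0.6144 -0.0809  0.0475]
sweet_tin 0.16 [117.  10.] 2751 [ 0.6231 -0.0141  0.0187] [ 0.6048 -0.0581 -0.0019] [0.6458 0.0437 0.0219]
ribbon_spool 0.56 [390. 103.] 3911 [ 0.5021 -0.2447  0.0221] [ 0.4654 -0.2874 -0.0033] [ 0.5329 -0.215   0.025 ]
```

View pics/w1.png

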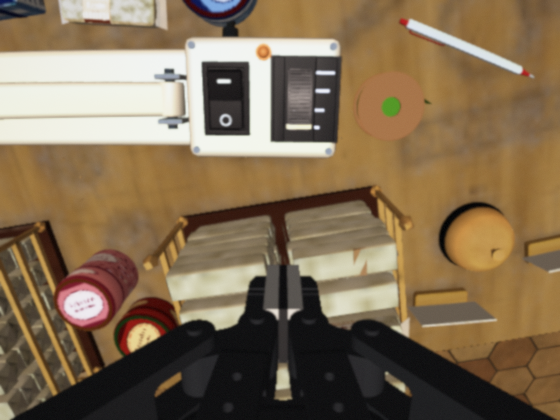

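```bash
python3 -m handwheel '[[[0.0122,-0.0048,-0.028],[0,0,0],1],[[0.0122,-0.0048,-0.028],[0,0,0],1],[[0.0122,-0.0048,-0.028],[0,0,0],1],[[0.0122,-0.0048,-0.028],[0,0,0],1],[[0.0122,-0.0048,-0.028],[0,0,0],1]]';python3 -m handwheel '[[[0,0,0],[0,0,0],1],[[0,0,-0.003],[0,0,0],1],[[0,0,-0.003],[0,0,0],1],[[0,0,0],[0,0,0],1],[[0,0,0],[0,0,0],1]]'; python3 look.py w2
```

```text
clock: 3.95
eef_pos: [0.5136, -0.1586, 0.0902]
tcp_rot: [2.788, 1.57, -0.517]
contact_force: [1.1, 0.4, -0.1]
opening: 0.001
clock: 4.45
eef_pos: [0.5135, -0.1587, 0.0865]
tcp_rot: [2.783, 1.569, -0.522]
contact_force: [0.1, 0.4, 0.0]
opening: 0.001
4.45 [ 0.5135 -0.1587  0.0865] tooly [-0.1625 -0.9867  0.0007] F [0.0602 0.4494 0.0069] 0.0012173267830091262
wheel_top 0.7 [288. 228.] 3008 [ 0.531  -0.1626  0.0731] [ 0.5079 -0.1748  0.0645] [ 0.5466 -0.1491  0.0963]
  rect ((527.150634765625, -162.31268310546875), (20.655717849731445, 36.90781784057617), 80.17414093017578)
rocker_on_end 0.62 [159. 241.] 5353 [ 0.5343 -0.1047  0.0721] [ 0.5073 -0.1204  0.0634] [ 0.5566 -0.0865  0.0782]
  rect ((530.7744140625, -103.13026428222656), (27.330341339111328, 48.39939880371094), 79.4842529296875)
third_mark 0.65 [175. 219.] 58205 [ 0.5454 -0.1128  0.0652] [ 0.427  -0.2081 -0.0027] [0.5962 0.0054 0.1322]
third_mark 0.35 [151.  44.] 13773 [ 0.6221 -0.1122  0.0441] [ 0.595  -0.1442 -0.0025] [ 0.6627 -0.0546  0.0479]
sealer 0.57 [175. 217.] 58154 [ 0.5454 -0.1128  0.0652] [ 0.4379 -0.2095 -0.0026] [0.5967 0.0421 0.132 ]
sweet_tin 0.96 [151.  44.] 13823 [ 0.622  -0.1123  0.0441] [ 0.5948 -0.1442 -0.003 ] [ 0.6615 -0.0546  0.0479]
ribbon_spool 0.94 [426. 220.] 8907 [ 0.5047 -0.2439  0.0221] [ 0.4552 -0.289  -0.0031] [ 0.5323 -0.2145  0.0246]
```

View pics/w2.png

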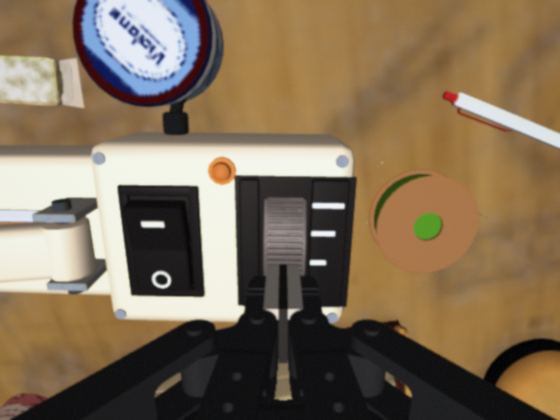

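```bash
python3 -m handwheel '[[[0,0,-0.003],[0,0,0],1],[[0,0,-0.003],[0,0,0],1],[[0,0,-0.003],[0,0,0],1],[[0,0,-0.001],[0,0,0],1],[[0,0,0],[0,0,0],1]]'
```

```text
clock: 5.3
eef_pos: [0.5131, -0.1584, 0.0751]
tcp_rot: [-0.536, 1.571, 2.442]
contact_force: [0.6, -1.0, -0.1]
opening: 0.001
```

```bash
python3 -m handwheel '[[[0,0,-0.001],[0,0,0],1],[[0,0,-0.001],[0,0,0],1],[[0,0,0],[0,0,0],1],[[0,0,0],[0,0,0],1],[[0,0,0],[0,0,0],1]]'
```

```text
clock: 5.8
eef_pos: [0.5136, -0.1586, 0.0739]
tcp_rot: [2.856, 1.57, -0.449]
contact_force: [-0.6, 1.7, 5.5]
opening: -0.001
```

```bash
python3 -m handwheel '[[[0,0,-0.001],[0,0,0],1],[[0,0,-0.001],[0,0,0],1],[[0,0,0],[0,0,0],1],[[0,0,0],[0,0,0],1],[[0,0,0],[0,0,0],1]]'; python3 -m handwheel '[[[0.0035,-0.0006,0],[0,0,0],1],[[0.0035,-0.0006,0],[0,0,0],1],[[0.0035,-0.0006,0],[0,0,0],1],[[0.0035,-0.0006,0],[0,0,0],1],[[0.0035,-0.0006,0],[0,0,0],1]]'; python3 look.py w3
```

```text
clock: 6.3
eef_pos: [0.5139, -0.1587, 0.0722]
tcp_rot: [2.908, 1.569, -0.397]
contact_force: [-0.6, 1.9, 7.0]
opening: -0.002
clock: 6.8
eef_pos: [0.5314, -0.1618, 0.0723]
tcp_rot: [2.774, 1.569, -0.531]
contact_force: [-1.3, 0.3, 8.4]
opening: 0.004
6.8 [ 0.5314 -0.1618  0.0723] tooly [-0.1625 -0.9867  0.0005] F [-1.3357  0.2943  8.4004] 0.003518886212651928
wheel_top 0.91 [286. 257.] 626 [ 0.5389 -0.1629  0.0676] [ 0.5314 -0.1737  0.0645] [ 0.5442 -0.1526  0.0839]
  rect ((538.0387573242188, -163.38821411132812), (20.503421783447266, 11.193422317504883), 83.10450744628906)
rocker_on_end 0.63 [281. 258.] 776 [ 0.5393 -0.1643  0.0674] [ 0.5311 -0.1741  0.0645] [ 0.5442 -0.1526  0.0839]
  rect ((537.9247436523438, -163.6243896484375), (20.8818359375, 11.253933906555176), 82.47393035888672)
third_mark 0.66 [159. 250.] 53791 [ 0.5533 -0.1105  0.0647] [ 0.4504 -0.2099 -0.0032] [0.5965 0.0544 0.1376]
sealer 0.84 [161. 248.] 53491 [ 0.5534 -0.1104  0.0647] [ 0.4504 -0.209  -0.0029] [0.5964 0.0286 0.136 ]
sweet_tin 0.85 [139.  70.] 18857 [ 0.6286 -0.1131  0.0442] [ 0.5954 -0.1441 -0.0027] [ 0.6694 -0.0531  0.0475]
ribbon_spool 0.85 [427. 253.] 9381 [ 0.5056 -0.2436  0.0221] [ 0.4517 -0.2904 -0.0028] [ 0.5321 -0.2148  0.0247]
```

View pics/w3.png

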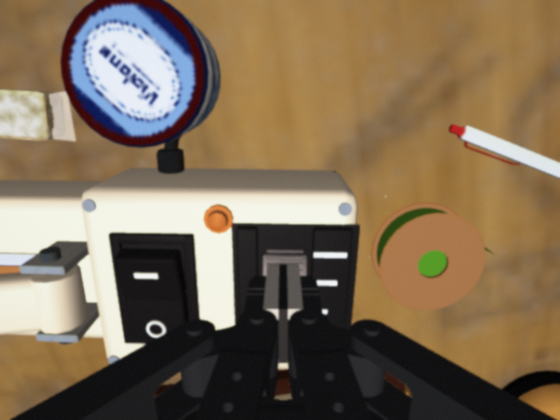

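```bash
python3 -m handwheel '[[[0,0,0.012],[0,0,0],1],[[-0.012,0.002,0.01],[0,0,0],1],[[-0.03,0.005,0.01],[0,0,0],1],[[-0.02,0.003,0],[0,0,0],1],[[0,0,0],[0,0,0],1]]'; python3 look.py w4
```

```text
clock: 7.65
eef_pos: [0.4666, -0.1507, 0.1034]
tcp_rot: [-0.289, 1.569, 2.689]
contact_force: [-0.1, 0.9, 0.3]
opening: -0.002
7.65 [ 0.4666 -0.1507  0.1034] tooly [-0.1629 -0.9866 -0.0004] F [-0.1337  0.9299  0.2552] -0.001752238961026746
wheel_top 0.74 [288. 136.] 4280 [ 0.5236 -0.1613  0.0729] [ 0.4965 -0.1749  0.0639] [ 0.5465 -0.1473  0.0773]
  rect ((521.4224243164062, -160.7899627685547), (22.254270553588867, 49.325843811035156), 81.59219360351562)
wheel_top 0.48 [495.  41.] 2166 [ 0.5559 -0.2985  0.0077] [ 0.5306 -0.34   -0.003 ] [ 0.5772 -0.265   0.0113]
  rect ((0.0, 0.0), (0.0, 0.0), 0.0)
rocker_on_end 0.59 [161. 136.] 5817 [ 0.5332 -0.1044  0.072 ] [ 0.5066 -0.1201  0.0637] [ 0.5564 -0.0852  0.0782]
  rect ((531.3360595703125, -102.06565856933594), (30.322433471679688, 47.57097244262695), 81.54774475097656)
third_mark 0.95 [183. 133.] 62838 [ 0.5361 -0.1155  0.0656] [ 0.4463 -0.2106 -0.0031] [0.5966 0.0093 0.089 ]
sealer 0.79 [186. 129.] 62794 [ 0.5361 -0.1155  0.0656] [ 0.4469 -0.2117 -0.0031] [0.5969 0.0311 0.089 ]
sealer 0.21 [163. 136.] 5832 [ 0.5332 -0.1043  0.072 ] [ 0.5069 -0.1201  0.0635] [ 0.5563 -0.0852  0.0782]
sweet_tin 0.84 [170.   4.] 1216 [ 0.5972 -0.1111  0.0339] [ 0.5911 -0.1313 -0.002 ] [ 0.6035 -0.0884  0.0469]
ribbon_spool 0.94 [424. 141.] 8863 [ 0.503  -0.244   0.0222] [ 0.4638 -0.2895 -0.0026] [ 0.5324 -0.2147  0.025 ]
ribbon_spool 0.61 [496.  39.] 2274 [ 0.5553 -0.299   0.0076] [ 0.53   -0.34   -0.0026] [ 0.5772 -0.265   0.0113]
```

View pics/w4.png

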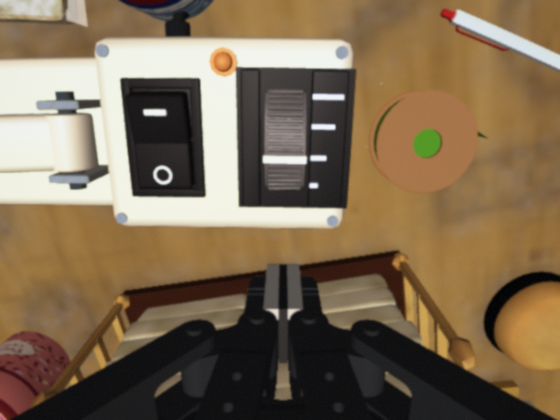

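```bash
python3 -m handwheel '[[[0.0225,-0.004,0],[0,0,0],1],[[0.0225,-0.004,-0.01],[0,0,0],1],[[0,0,-0.012],[0,0,0],1],[[0,0,-0.005],[0,0,0],1],[[0,0,-0.002],[0,0,0],1]]'; python3 -m handwheel '[[[0,0,-0.001],[0,0,0],1],[[0,0,-0.001],[0,0,0],1],[[0,0,-0.001],[0,0,0],1],[[0,0,0],[0,0,0],1],[[0,0,0],[0,0,0],1]]'
```

```text
clock: 8.5
eef_pos: [0.5128, -0.159, 0.0735]
tcp_rot: [-0.364, 1.569, 2.615]
contact_force: [0.1, 0.9, 5.8]
opening: -0.003
clock: 9.0
eef_pos: [0.5138, -0.1593, 0.0725]
tcp_rot: [-3.037, 1.569, -0.059]
contact_force: [-0.1, 2.4, 6.8]
opening: 0.003
```

```bash
python3 -m handwheel '[[[0.0035,-0.0006,0],[0,0,0],1],[[0.0035,-0.0006,0],[0,0,0],1],[[0.0035,-0.0006,0],[0,0,0],1],[[0.0035,-0.0006,0],[0,0,0],1],[[0.0035,-0.0006,0],[0,0,0],1]]'; python3 -m handwheel '[[[0,0,0.012],[0,0,0],1],[[-0.012,0.002,0.01],[0,0,0],1],[[-0.03,0.005,0.01],[0,0,0],1],[[-0.02,0.003,0],[0,0,0],1],[[0,0,0],[0,0,0],1]]'; python3 look.py w5
```

```text
clock: 9.5
eef_pos: [0.5313, -0.1623, 0.0726]
tcp_rot: [3.139, 1.57, -0.166]
contact_force: [-1.8, 1.0, 6.7]
opening: 0.001
clock: 10.0
eef_pos: [0.4668, -0.1516, 0.1036]
tcp_rot: [-0.218, 1.569, 2.76]
contact_force: [-0.8, -0.0, 0.2]
opening: -0.003
10.0 [ 0.4668 -0.1516  0.1036] tooly [-0.163  -0.9866 -0.0003] F [-0.8164 -0.0423  0.1747] -0.0034555094312454437
wheel_top 0.8 [288. 135.] 4298 [ 0.5239 -0.1614  0.0729] [ 0.4962 -0.1747  0.0641] [ 0.5468 -0.1475  0.0772]
  rect ((521.4866943359375, -161.14678955078125), (21.520601272583008, 49.07076644897461), 79.54631042480469)
rocker_on_end 0.8 [160. 137.] 5682 [ 0.5332 -0.1044  0.0721] [ 0.5072 -0.12    0.0644] [ 0.5562 -0.0856  0.0782]
  rect ((531.550048828125, -102.80486297607422), (28.58070182800293, 46.754581451416016), 79.29158020019531)
third_mark 0.9 [184. 132.] 62002 [ 0.536  -0.1155  0.0656] [ 0.4584 -0.2103 -0.003 ] [0.597  0.0099 0.0894]
sealer 0.83 [184. 130.] 61704 [ 0.5361 -0.1156  0.0656] [ 0.4714 -0.2067 -0.0031] [0.597  0.0099 0.0894]
sealer 0.31 [166.   4.] 1263 [ 0.5972 -0.111   0.0349] [ 0.5946 -0.1313 -0.0023] [ 0.6094 -0.0806  0.047 ]
sweet_tin 0.97 [167.   5.] 1275 [ 0.5972 -0.1115  0.0348] [ 0.5946 -0.1315 -0.0023] [ 0.6042 -0.0895  0.047 ]
ribbon_spool 0.95 [420. 138.] 8770 [ 0.5029 -0.244   0.0222] [ 0.4657 -0.2899 -0.0025] [ 0.5324 -0.2145  0.0249]
ribbon_spool 0.53 [283. 139.] 4149 [ 0.5238 -0.1612  0.073 ] [ 0.4965 -0.174   0.0641] [ 0.5467 -0.1475  0.0772]
```

View pics/w5.png

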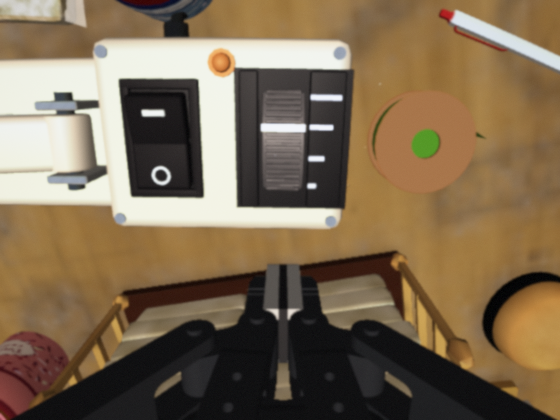

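```bash
python3 -m handwheel '[[[0.02,0.0115,0],[0,0,0],1],[[0.02,0.0115,0],[0,0,0],1],[[0.02,0.0115,-0.004],[0,0,0],1],[[0.0205,0.0115,-0.008],[0,0,0],1],[[0,0,-0.008],[0,0,0],1]]'; python3 -m handwheel '[[[0,0,0],[0,0,0],1],[[0,0,-0.001],[0,0,0],1],[[0,0,-0.002],[0,0,0],1],[[0,0,-0.002],[0,0,0],1],[[0,0,0],[0,0,0],1]]'
```

```text
clock: 10.85
eef_pos: [0.5521, -0.1055, 0.0831]
tcp_rot: [-3.09, 1.569, -0.11]
contact_force: [0.5, 0.0, 1.5]
opening: 0.003
clock: 11.35
eef_pos: [0.5493, -0.1068, 0.0783]
tcp_rot: [0.124, 1.571, 3.102]
contact_force: [0.1, -0.2, -0.3]
opening: -0.004
```

```bash
python3 -m handwheel '[[[0,0,-0.002],[0,0,0],1],[[0,0,-0.002],[0,0,0],1],[[0,0,-0.002],[0,0,0],1],[[0,0,-0.001],[0,0,0],1],[[0,0,0],[0,0,0],1]]'; python3 -m handwheel '[[[0,0,-0.001],[0,0,0],1],[[0,0,-0.001],[0,0,0],1],[[0,0,0],[0,0,0],1],[[0,0,0],[0,0,0],1],[[0,0,0],[0,0,0],1]]'
```

```text
clock: 11.85
eef_pos: [0.5493, -0.1063, 0.071]
tcp_rot: [-0.21, 1.57, 2.768]
contact_force: [-0.9, 0.2, -0.3]
opening: -0.002
clock: 12.35
eef_pos: [0.5495, -0.1064, 0.0706]
tcp_rot: [0.13, 1.57, 3.109]
contact_force: [-4.8, 1.9, 13.1]
opening: -0.0
```

```bash
python3 -m handwheel '[[[0,0,0.015],[0,0,0],1],[[0,0,0.03],[0,0,0],1],[[-0.03,-0.01,0.03],[0,0,0],1],[[-0.03,-0.01,0.02],[0,0,0],1],[[-0.03,0,0],[0,0,0],1]]'; python3 -m handwheel '[[[0,0,0],[0,0,0],1],[[0,0,0],[0,0,0],1],[[0,0,0],[0,0,0],1],[[0,0,0],[0,0,0],1],[[0,0,0],[0,0,0],1]]'; python3 look.py w6
python3 - <<'E'
from h import *
c=vision.camera('side'); f=c['frame'][150:290,220:400]; save('s6',cv2.resize(f,None,fx=4,fy=4,interpolation=cv2.INTER_CUBIC))
E
```

```text
clock: 12.85
eef_pos: [0.4608, -0.1283, 0.168]
tcp_rot: [2.733, 1.564, -0.572]
contact_force: [0.0, -0.1, -0.5]
opening: -0.0
clock: 13.35
eef_pos: [0.4601, -0.1263, 0.164]
tcp_rot: [-0.437, 1.57, 2.542]
contact_force: [-0.8, 0.5, -0.6]
opening: -0.001
13.35 [ 0.4601 -0.1263  0.164 ] tooly [-0.1619 -0.9868 -0.0003] F [-0.8377  0.4747 -0.6459] -0.0005726951031560158
wheel_top 0.91 [326. 109.] 2533 [ 0.5229 -0.1609  0.0728] [ 0.497  -0.1747  0.0641] [ 0.5461 -0.1474  0.0775]
  rect ((521.3591918945312, -161.5349578857422), (21.427757263183594, 47.90372085571289), 79.85953521728516)
rocker_on_end 0.81 [225. 109.] 3169 [ 0.5326 -0.1034  0.0719] [ 0.5087 -0.1194  0.066 ] [ 0.5564 -0.0866  0.0791]
  rect ((531.8151245117188, -103.07452392578125), (26.400943756103516, 45.9920654296875), 79.93323516845703)
third_mark 0.86 [204. 109.] 50117 [ 0.5397 -0.0897  0.0651] [ 0.4533 -0.2145 -0.0031] [0.6063 0.1144 0.103 ]
sealer 0.97 [207. 107.] 50433 [ 0.5397 -0.0899  0.065 ] [ 0.4533 -0.2145 -0.0034] [0.6105 0.0784 0.103 ]
ribbon_spool 0.6 [426. 113.] 5780 [ 0.5025 -0.2435  0.0221] [ 0.4696 -0.289  -0.0026] [ 0.5319 -0.2144  0.0249]
```

View pics/w6.png

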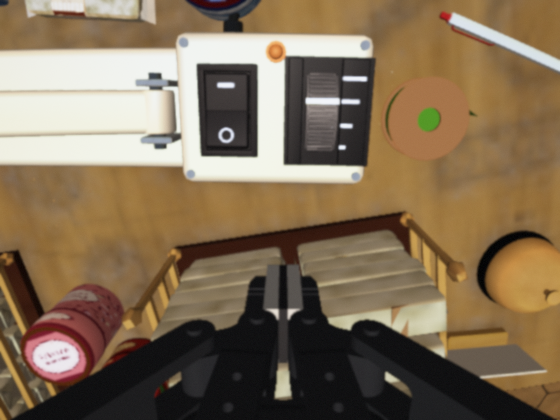

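View pics/s6.png

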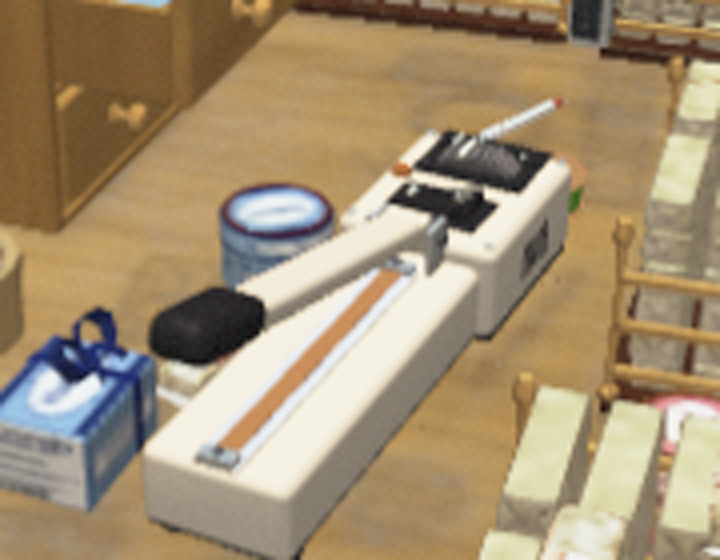

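The index line (322,101) is level with the third mark (350,101), and the sealing arm is still up. I'll check which way the rocker tilts from the depth data.

Run:
```python
from h import *
o=manip.get_obs(); c=vision.camera('wrist'); T=pose(c,o)
d=vision.silhouettes('power_rocker','wrist')[0]; P=cloud(c,T,d['pixels'])
s=(P[:,:2]-[.532,-.1028])@[.985,-.172]; t=(P[:,:2]-[.532,-.1028])@[.172,.985]
k=(abs(t)<9)&(abs(t)<.009)
for a in range(-24,24,4):
    m=k&(s*1000>=a)&(s*1000<a+4); print(a+2,m.sum(),np.round(np.median(P[m,2])*1000,1) if m.any() else '')
```

```text
-22 87 75.6
-18 200 76.1
-14 193 75.1
-10 183 74.2
-6 202 72.9
-2 197 72.0
2 178 71.3
6 204 71.1
10 206 71.2
14 193 71.4
18 187 71.0
22 185 70.7
```

```bash
python3 -c "
from cell import ticket; print(ticket.close_job())"
```

```text
the job is handed in; nothing more can be done
None
```

The sealer is set for the thicker film: the seal-time wheel is at the third mark and the power is on. I handed the job in at about 13.5 s of the 48 s allowed, and the hand-in gives no verdict.

- **Wheel:** it started at the first mark. I rolled it away from the robot in two fingertip strokes of about 18 mm, pressing with about 7–8 N. Each stroke moved it one click, and the last picture shows the index line level with the third mark.
- **Rocker:** I pressed the far end down. It snapped over, and the force peaked at about 13 N when it reached its stop. Depth readings now put the far end at about 71 mm and the near end at about 76 mm, so it is on.
- **Surroundings:** the measured wheel, rocker and ribbon spool positions agree with the earlier ones within about 1 mm, so the sealer has not shifted. The side picture shows the sealing arm up and the tin and carton where they were; I judged those, the nougat bar and the pen by eye only.
- **Robot:** the fingers are clear of everything, with the fingertip at 164 mm height and no contact force beyond sensor noise.

No final check failed. Earlier, the image networks sometimes mixed up object names, so I checked what they reported against the pictures and the given sizes.

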